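Close and lock the transport case for gilt mounts

TASK

Close the wooden transport case: with your fingertips push the blue sliding panel by its yellow rib until it is fully home against the stop, then set a fingertip in the orange-sided slot of the round cam fastener and turn it clockwise (seen from above) as far as it goes, so that its red tongue locks behind the panel. Do not lift anything, leave all the other things on the bench and the case where they are, and finish with the hand clear.

Things in the scene. Friction and masses are not known exactly. Their poses are not given: they have to be found in the camera images.
- case: Fixed wooden case, 60 mm high (deck at z = 60). Origin on its underside below the panel slide's centre line; it spans x -90..155, y -160..160 mm. Its +y is the panel's closing direction. Aluminium side rails (inner faces x = +-67, up to 16 mm above the deck, lips over the panel's edges); stop bar, 12 mm high, face at y = 140. A ledge at x 92..150 carries a finial.
- panel_home (a point): Where the origin of the panel is when the panel is fully home: 60 mm along y from the case's origin, at deck height. Axes as the case's.
- panel: Blue loose sliding panel, 130 (x) x 160 (y) x 10 mm thick, 0.4 kg, flat on the deck between the rails. Origin at the centre of its underside. Slides along the case's y against plain friction (about 1 to 4 N); starts 30 to 54 mm short of home. The unlocked red tongue does not hinder it.
- push_rib (a point): Middle of the -y face of the yellow rib on the panel: push here along the case's +y. The rib is 70 mm long (x), 14 mm thick and stands 16 mm above the panel's top; the point is half-way up it, 18 mm above the deck. Between this face and the rim of the round fastener head at least 70 mm is free for a finger.
- cam (a joint): Turn of the cam fastener, rad, growing clockwise seen from above. Starts at -0.3 to 0.1 (unlocked, 75 mm red tongue towards the case's -x); pi/2 is the hard stop and locked (tongue and slot along the case's y, tongue tip 2 mm from the homed panel's edge). Stays where left; friction about 0.08 N m (some 3 N at a fingertip 28 mm out).
- slot (a point): On the fastener's vertical turning axis (97 mm from the case's origin towards its -y), on the slot's floor, 20 mm above the deck (z = 80 mm). Its x axis runs along the slot and turns with it (at cam = 0 as the case's x). The slot is a straight groove across the round dark head (100 mm across): 34 mm wide, 18 mm deep, 86 mm long, between orange walls, open at both ends.
- finial_mid (a point): Small gilt finial, 28 mm across, 44 mm high, standing on the case's side ledge; leave alone. Point half-way up.
- solvent_mid (a point): Amber bottle, 52 mm across, 110 mm high; leave alone. Point half-way up.
- swab_jar_mid (a point): White jar, 68 mm across, 95 mm high; leave alone. Point half-way up.
- brush_pot_mid (a point): Yellow pot of brushes, 72 mm across, 85 mm high and brushes to 175 mm; leave alone. Point half-way up the pot.
- gilt_rib_mid (a point): Gilt arched rib lying on the bench, about 195 x 50 x 14 mm; leave alone. Point near its middle.
- spatula_grip (a point): Hand spatula lying on the bench, 180 mm long; leave alone. Point on its handle.
- weight_block_mid (a point): Steel weight, 60 x 40 x 35 mm; leave alone. Point at its centre.
There are look-alikes about, which are no part of the job. There is more than one size of the panel; the job needs the largest.

How it is judged:
By the outcome, as a careful person would: the job done as asked, in the order asked, and still so for the second after the job is handed in, with the robot touching nothing.
It also fails if it takes over 51 s, if anything falls off the work surface, if the arm or the gripper's body presses on something with over 40 N, if the wrist force passes 120 N, or if a joint passes its speed limit or range.

ROBOT

A 6-joint arm with a two-finger parallel gripper is mounted at the origin on the work surface. World frame = base frame: x ahead of the robot, y to its left, z up, the work surface at z = 0. Lengths are in m, angles in rad, forces in N, time in s.
With the tool pointing down it reaches from about 0.375 to 0.9 m from the base axis. Payload 3.1 kg.
Tool frame: the origin (TCP) lies between the finger pads; the fingertips stand 25 mm ahead of it and the grasp point (between the pads) lies 6 mm ahead of it; x points along the fingers, y is the direction in which the jaws open and shut, and the axes are right-handed (so a half turn about x gives the same grasp; the last joint's range is limited). The gripper opens to 85 mm and grips with 20 to 120 N. Pads are 22 mm wide; open, the fingers measure 114 mm over their backs; the gripper's body (76 mm by 85 mm) begins 54 mm behind the grasp point. The pads swing forward as they close: fully open they stand 13 mm farther back than shut.
Start: joints at [-1.514, 0.527, 1.433, -0, 1.181, -0.178], TCP at [0.146, -0.608, 0.256] pointing down, gripper open.
Joint ranges: [-3.08, 3.08], [-0.75, 2.2], [0.22, 2.44], [-1.43, 4.57], [0, 2.65], [-2.85, 2.85]. Speed limits (rad/s): [2.79, 2.79, 3.14, 3.14, 3.14, 3.14].

INTERFACE

Orientations are given as a unit quaternion [x, y, z, w].
In Python, from station import manip, viewer, workorder gives the robot as it stands.
- The arm moves only by the shell command python3 -m crank 'ROWS' [FORCE]. ROWS is JSON, one flat list of numbers, 5 for each row, row after row: the opening, from 0 (shut) to 1 (fully open), then the shift along the world's x, y, z in mm, then the turn about the world's z in rad. A call has 1 to 10 rows; each row is the pose to reach, as a shift and turn from the pose commanded when the call began; what a row does not reach only later rows make up. A row lasts 1/8 s, in which the tool goes at most 62.5 mm and 10.7 degrees, less where a joint would pass 70% of its speed; a pose out of reach is approached as far as the arm can. A call with a gripper value outside its range is refused whole. The fingers move at their own pace and stop on an object; FORCE is the grip in N (left out, the last holds). Time passes only in rows, so rows that repeat a pose let the fingers close. It gives the time, the measured TCP pose, the force and the opening at its end, in the units of the state.
- manip.sense(): the state, without advancing time (a new reading comes with each control period).
- viewer.snapshot(name): name is "scene" or "top"; returns a dict with "img" (400x640x3 uint8, red, green, blue), "range_z" (400x640 float32, m along the optical axis (not along the pixel's ray), 0 where there is no reading), "fx", "fy", "cx", "cy" (pixels), "origin" and "attitude" of the camera in the world. Camera axes: x right, y down, z forward; pixel columns grow to the right and rows downward; lengths in m; the calibration is good to about 2 mm. A picture is of the moment at which its call begins.
- workorder.sign_off(): hands the job in, once; it reports no verdict.
The state is a dict: "t": time; "q": joint angles; "qd": joint speeds; "tau": joint torques, N m; "tcp_pos": TCP position; "tool_rot": TCP orientation; "force": force on the tool from outside, world axes, zero at the start; "ft_torque": the same for the moment, N m; "finger_gap": opening from 0.0 (shut) to 1.0 (fully open).
Only numpy, scipy, OpenCV 4.12 (cv2) and the standard library are available. Lean on these libraries where they do the work, as an engineer would, in place of code of your own. Each camera call takes 0.05 s, during which the arm holds its last target.

## Working session

There is one attempt and no reset: what is moved stays moved. The work goes in short steps, Python scripts to look and compute and a shell command to move; the robot and the scene stay as the last step left them, time stands still between calls to the robot, and variables do not carry over. Pictures are saved under pics/ and viewed, and the job is handed in when it is done.

```bash
mkdir -p pics; ls; cat > h.py <<'E'
import numpy as np, cv2
from station import manip, viewer, workorder
from scipy.spatial.transform import Rotation as R
def snap(n,f=None):
    s=viewer.snapshot(n)
    if f: cv2.imwrite('pics/'+f,s['img'][...,::-1])
    return s
def att(s):
    a=np.array(s['attitude'],float)
    return a if a.shape==(3,3) else R.from_quat(a).as_matrix()
def cast(s,u,v,z):
    d=att(s)@np.array([(u-s['cx'])/s['fx'],(v-s['cy'])/s['fy'],1.])
    o=np.array(s['origin'],float); return o+d*(z-o[2])/d[2]
def cloud(s):
    v,u=np.mgrid[:400,:640]; Z=s['range_z']
    p=np.stack([(u-s['cx'])/s['fx']*Z,(v-s['cy'])/s['fy']*Z,Z],-1)
    return p@att(s).T+np.array(s['origin'],float)
E
python3 - <<'E'
from h import *
import pickle
for n in ('scene','top'):
    s=snap(n,n+'0.png'); pickle.dump(s,open(n+'0.pkl','wb')); print(n,s['origin'],s['attitude'],s['fx'])
print(manip.sense())
E
```

```text
pics
scene [ 1.37912243 -0.2185704   0.67893621] [ 0.7015115   0.54827549 -0.28855103 -0.35215609] 384.1814137944728
top [ 0.47730435 -0.01474606  1.23762619] [-0.70169121  0.71144871 -0.02786526  0.02633841] 361.42273157555263
{'t': 0.1, 'q': array([-1.51347935e+00,  5.28374429e-01,  1.43378066e+00, -1.30766359e-05,
        1.18142562e+00, -1.78527671e-01]), 'qd': array([ 0.00091045, -0.00238008, -0.00173578,  0.00246548, -0.00032862,
       -0.00033021]), 'tau': array([-8.53712063e-04, -4.43306851e+01, -1.78586429e+01, -1.84003716e-04,
        3.92546746e-03, -8.56645954e-06]), 'tcp_pos': array([ 0.14601356, -0.60708216,  0.25542862]), 'tool_rot': array([ 0.70223383,  0.08389411, -0.70215722,  0.08249041]), 'force': array([-0.28588724, -0.13819642,  0.70657258]), 'ft_torque': array([ 0.02824435,  0.02770951, -0.03131076]), 'finger_gap': 0.9991346091804163}
```

View pics/scene0.png

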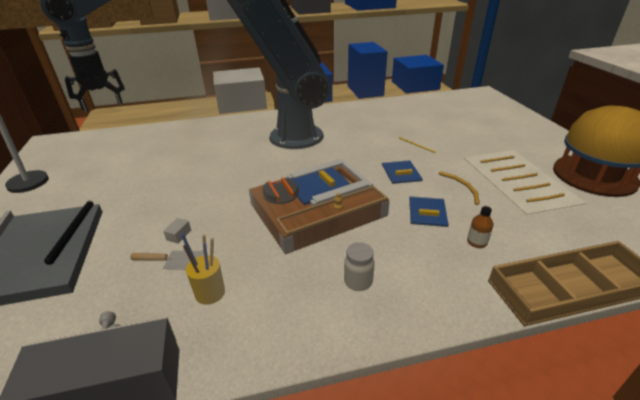

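View pics/top0.png

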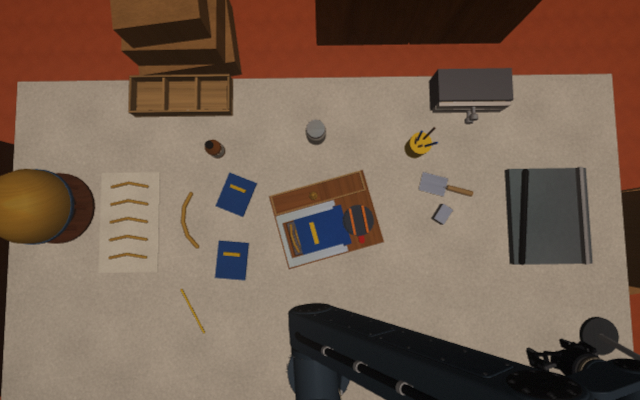

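The top view shows the case at about (325,220): rib at (314,232), cam head at (357,222) and the finial on the upper side. The two blue panels at (236,194) and (232,260) are look-alikes on the bench. Next I'll zoom in and measure.

```bash
python3 - <<'E'
from h import *
import pickle
s=pickle.load(open('top0.pkl','rb'));c=pickle.load(open('scene0.pkl','rb'))
a=s['img'][160:280,255:395,::-1]; a=cv2.resize(a,None,fx=5,fy=5,interpolation=cv2.INTER_CUBIC); cv2.imwrite('pics/topz.png',a)
a=c['img'][150:255,240:400,::-1]; a=cv2.resize(a,None,fx=5,fy=5,interpolation=cv2.INTER_CUBIC); cv2.imwrite('pics/scz.png',a)
P=cloud(s); hsv=cv2.cvtColor(s['img'],cv2.COLOR_RGB2HSV)
def m(lo,hi,name,z):
    k=cv2.inRange(hsv,lo,hi); k[:160]=0;k[280:]=0;k[:,:262]=0;k[:,395:]=0
    n,l,st,ce=cv2.connectedComponentsWithStats(k)
    for i in range(1,n):
        if st[i,4]>12: 
            r=cv2.minAreaRect(np.argwhere(l==i)[:,::-1].astype(np.float32))
            print(name,ce[i].round(1),st[i,4],r,cast(s,*ce[i],z).round(4),np.median(P[l==i],0).round(4))
m((20,120,120),(32,255,255),'yellow',.086)
m((4,170,120),(14,255,255),'orange',.098)
m((0,150,60),(3,255,255),'red',.07)
m((105,120,40),(125,255,255),'blue',.07)
for v,u in ((232,322),(222,357),(196,314),(255,290),(185,330)): print(u,v,P[v,u].round(4), hsv[v,u])
E
```

```text
yellow [313.7 232.5] 88 ((313.7038269042969, 232.5807647705078), (21.3125057220459, 4.03446626663208), 74.74488067626953) [0.4538 0.0097 0.086 ] [0.4537 0.0089 0.0848]
orange [364.6 218.6] 65 ((364.6153869628906, 218.57691955566406), (27.65237808227539, 2.1572773456573486), 78.69007110595703) [ 0.4955 -0.1514  0.098 ] [ 0.4941 -0.152   0.0981]
orange [351.9 221.4] 60 ((351.90380859375, 221.01922607421875), (26.671791076660156, 2.1572771072387695), 78.69007110595703) [ 0.4871 -0.1112  0.098 ] [ 0.4868 -0.1114  0.0977]
red [361.1 238.5] 35 ((360.5, 238.5), (7.0, 5.0), 90.0) [ 0.4322 -0.1421  0.07  ] [ 0.4335 -0.1419  0.0697]
blue [322.6 230. ] 1578 ((321.8560791015625, 230.20028686523438), (39.28893280029297, 48.91857147216797), 74.35775756835938) [ 0.461  -0.0187  0.07  ] [ 0.4606 -0.0229  0.0699]
322 232 [ 0.4547 -0.0166  0.0722] [110 177  95]
357 222 [ 0.4851 -0.1289  0.0803] [113  20  51]
314 196 [0.5694 0.0072 0.092 ] [ 17 177  98]
290 255 [0.383  0.0866 0.0723] [ 21  13 134]
330 185 [ 0.6077 -0.0451  0.0572] [ 12 176 100]
```

View pics/topz.png

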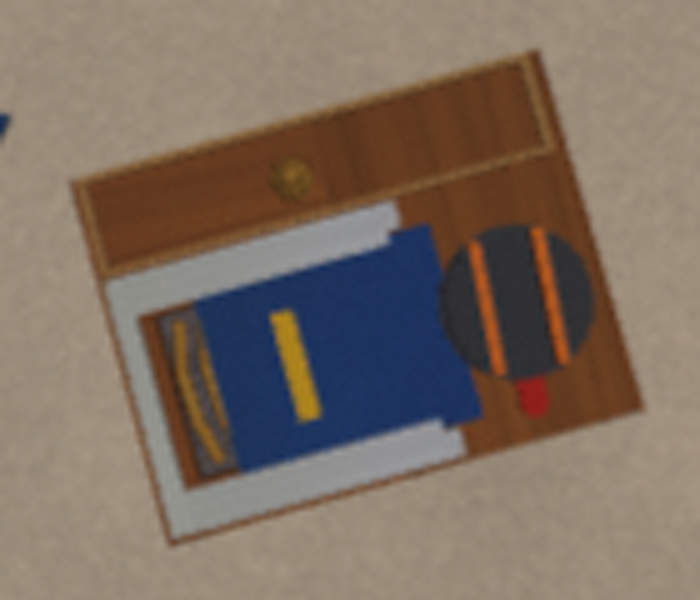

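View pics/scz.png

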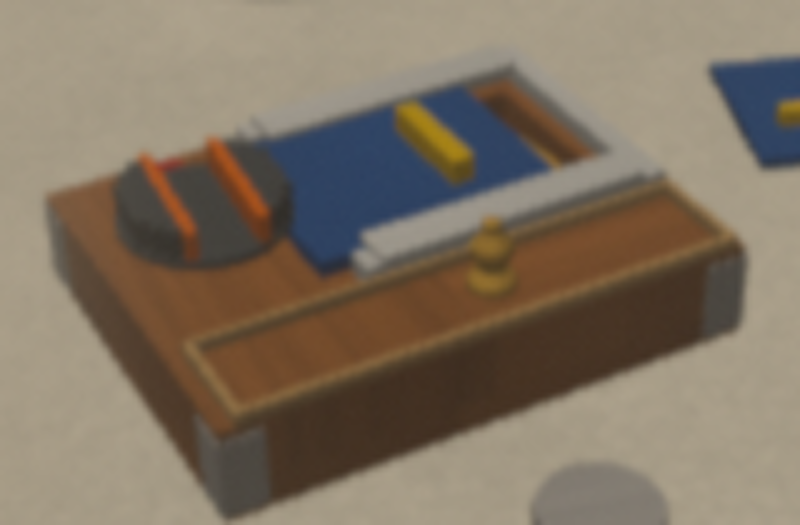

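The zoomed view confirms the case's +y points left in the top image and its +x points up. The slot is roughly along case x with the tongue towards -x, and a gap is visible between the panel's leading edge and the stop. Next I'll work out the frame and the travel.

```bash
python3 - <<'E'
from h import *
import pickle
s=pickle.load(open('top0.pkl','rb'))
z2=lambda x,y:(x/5+255-.4,y/5+160-.4)
f=lambda x,y,z: cast(s,*z2(x,y),z)
A,B,C,D=[f(*p,.06) for p in ((75,183),(538,52),(642,410),(172,543))]
for a,b in((B,A),(C,D)): d=a-b; print('yaw y-edge',np.degrees(np.arctan2(-d[0],d[1])),np.linalg.norm(d))
for a,b in((C,B),(D,A)): d=a-b; d=-d; print('yaw x-edge',np.degrees(np.arctan2(d[1],d[0])),np.linalg.norm(d))
cen=(A+B+C+D)/4; print('cen',cen)
o1=np.array([.4955,-.1514]);o2=np.array([.4871,-.1112]);rib=np.array([.4538,.0097]);cam=(o1+o2)/2
d=rib-cam; print('yaw cam-rib',np.degrees(np.arctan2(-d[0],d[1])),'cam',cam)
for y in (14.5,15,15.5):
    r=np.radians(y); ex=np.array([np.cos(r),np.sin(r)]);ey=np.array([-np.sin(r),np.cos(r)])
    og=cam+97e-3*ey
    cc=cen[:2]-32.5e-3*ex
    print(y,'origin via cam',og,'via corners',cc)
    L=lambda p:((p[:2]-og)@ex*1e3).round(1).item().__str__()+' '+((p[:2]-og)@ey*1e3).round(1).item().__str__()
    print(' rib',L(rib),'panel lead',L(f(195,303,.07)),L(f(240,470,.07)),'trail',L(f(430,226,.07)),L(f(482,415,.07)),'stop',L(f(140,318,.072)),L(f(187,488,.072)))
# slot dir from orange fits
for u,v in (((470,243),(500,376)),((537,230),(566,363))):
    d=f(*u,.098)-f(*v,.098); print('slot',np.degrees(np.arctan2(d[1],d[0])),np.linalg.norm(d))
st=manip.sense(); M=R.from_quat(st['tool_rot']).as_matrix(); print(M.round(3)); print('jaw yaw',np.degrees(np.arctan2(M[1,1],M[0,1])))
E
```

```text
yaw y-edge -164.89136097214018 0.3154683008957082
yaw y-edge -165.15331416648775 0.31543672232953646
yaw x-edge 14.821127432569009 0.24283878461992567
yaw x-edge 14.827687378486948 0.24139647480407206
cen [ 0.49737255 -0.03032017  0.06      ]
yaw cam-rib 14.8934729588416 cam [ 0.4913 -0.1313]
14.5 origin via cam [ 0.46701314 -0.03738968] via corners [ 0.46590775 -0.03845752]
 rib -1.0 48.9 panel lead 53.9 101.5 -56.8 101.2 trail 61.8 -58.0 -64.0 -57.7 stop 53.9 138.0 -58.8 136.7
15 origin via cam [ 0.46619455 -0.03760519] via corners [ 0.46597996 -0.03873179]
 rib 0.3 48.9 panel lead 55.6 101.0 -55.1 101.7 trail 62.2 -58.5 -63.7 -57.1 stop 55.9 137.5 -56.7 137.2
15.5 origin via cam [ 0.46537788 -0.03782785] via corners [ 0.46605456 -0.03900542]
 rib 1.5 48.9 panel lead 57.4 100.5 -53.3 102.2 trail 62.5 -59.1 -63.3 -56.6 stop 58.0 137.0 -54.7 137.7
slot 11.601655012999744 0.08550862712826617
slot 11.028540338917374 0.0854241481198977
[[-0.     0.234 -0.972]
 [ 0.002 -0.972 -0.234]
 [-1.    -0.002 -0.   ]]
jaw yaw -76.48679297617146
```

Findings:
- Case yaw is about 14.9° and its origin is at about (0.466,-0.038).
- Panel travel is about 37 mm, and cam is at about +0.06 rad.

Plan: hold the jaws about 40 mm apart along case x. Both fingertips then push the rib squarely, and the same two fingertips fit in the slot. First I'll move over the gap between the rib and the head.

```bash
python3 -m crank '[0.47,30,55,0,0.16, 0.47,60,110,0,0.32, 0.47,90,165,0,0.48, 0.47,120,220,0,0.64, 0.47,150,275,0,0.8, 0.47,180,330,0,0.96, 0.47,210,385,0,1.12, 0.47,240,440,0,1.28, 0.47,275,505,0,1.44, 0.47,317,581,0,1.595]' 40
python3 -m crank '[0.47,0,0,0,0,0.47,0,0,0,0]'
python3 - <<'E'
from h import *
st=manip.sense();M=R.from_quat(st['tool_rot']).as_matrix(); print(st['t'],st['tcp_pos'],'jaw yaw',np.degrees(np.arctan2(M[1,1],M[0,1])),st['finger_gap'],st['q'])
E
```

```text
t: 1.35
tcp_pos: [0.4459, -0.057, 0.2563]
tool_rot: [0.429, 0.562, -0.43, 0.562]
force: [1.1, -1.1, 0.1]
finger_gap: 0.471
t: 1.6
tcp_pos: [0.4449, -0.0588, 0.256]
tool_rot: [0.431, 0.561, -0.431, 0.56]
force: [-0.2, -0.6, -0.8]
finger_gap: 0.477
1.6 [ 0.4448654  -0.05883016  0.25604838] jaw yaw 14.930027498849801 0.47676588195150865 [-3.81082171e-01  2.92066152e-01  1.85665504e+00 -6.72723051e-04
  9.93707630e-01 -6.41293019e-01]
```

```bash
python3 -m crank '[0.47,18,33,0,0,0.47,18,33,-50,0,0.47,18,33,-100,0,0.47,18,33,-126,0,0.47,18,33,-126,0,0.47,18,33,-126,0]'
python3 - <<'E'
from h import *
s=snap('scene'); a=s['img'][80:240,210:410,::-1]; cv2.imwrite('pics/s1.png',cv2.resize(a,None,fx=4,fy=3.75*4/3.75,interpolation=cv2.INTER_CUBIC)[:600])
s=snap('top'); a=s['img'][160:280,255:395,::-1]; cv2.imwrite('pics/t1.png',cv2.resize(a,None,fx=5,fy=5,interpolation=cv2.INTER_CUBIC))
E
```

```text
t: 2.35
tcp_pos: [0.4637, -0.0274, 0.1311]
tool_rot: [0.432, 0.56, -0.432, 0.56]
force: [0.2, 0.1, -0.2]
finger_gap: 0.472
```

View pics/s1.png

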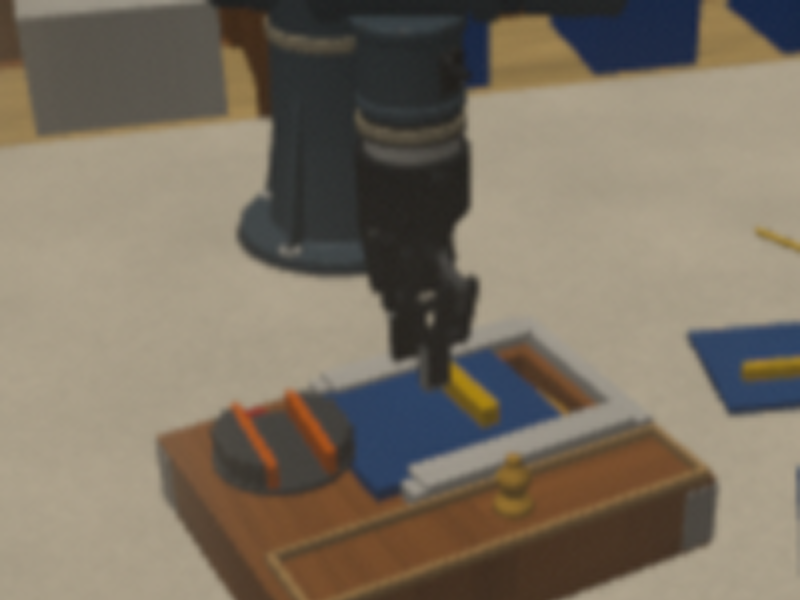

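View pics/t1.png

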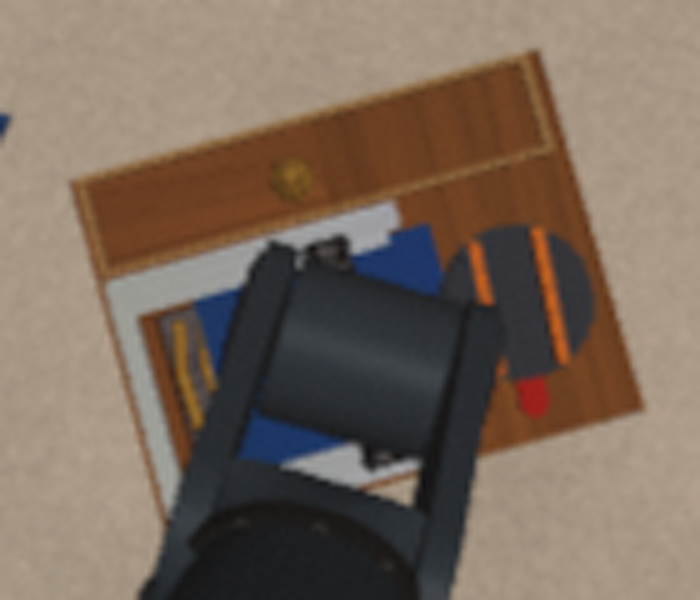

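The scene zoom shows the two fingertips between the rib and the head; the near tip's bottom is at (435,388) in the zoom. I'll compute its height.

```bash
python3 - <<'E'
from h import *
import pickle
s=pickle.load(open('scene0.pkl','rb')); P=None
st=manip.sense(); r=np.radians(14.9); ex=np.array([np.cos(r),np.sin(r)])
t=st['tcp_pos']; o=np.array(s['origin'])
for px,py in ((435,390),(425,386),(447,388)):
  u,v=210+px/4-.4,80+py/4-.4
  for z in (.09,.095,.1,.105,.11,.115):
    p=cast(s,u,v,z); d=p[:2]-t[:2]
    print((px,py),z,'case offset mm from tcp',(d@ex*1e3).round(1),((d@np.array([-ex[1],ex[0]]))*1e3).round(1))
s2=snap('scene'); C=cloud(s2); 
sel=C[168:178,312:324].reshape(-1,3); d=sel[:,:2]-t[:2]; k=(abs(d@ex-.027)<.015)&(sel[:,2]>.08)&(abs(d@np.array([-ex[1],ex[0]]))<.016); print(np.percentile(sel[k,2],[0,2,5,10,50]),k.sum())
E
```

```text
(435, 390) 0.09 case offset mm from tcp 4.1 11.2
(435, 390) 0.095 case offset mm from tcp 11.2 7.5
(435, 390) 0.1 case offset mm from tcp 18.2 3.9
(435, 390) 0.105 case offset mm from tcp 25.3 0.2
(435, 390) 0.11 case offset mm from tcp 32.3 -3.4
(435, 390) 0.115 case offset mm from tcp 39.4 -7.1
(425, 386) 0.09 case offset mm from tcp -4.3 7.5
(425, 386) 0.095 case offset mm from tcp 2.9 3.9
(425, 386) 0.1 case offset mm from tcp 10.0 0.3
(425, 386) 0.105 case offset mm from tcp 17.1 -3.4
(425, 386) 0.11 case offset mm from tcp 24.2 -7.0
(425, 386) 0.115 case offset mm from tcp 31.4 -10.7
(447, 388) 0.09 case offset mm from tcp 6.1 20.0
(447, 388) 0.095 case offset mm from tcp 13.1 16.2
(447, 388) 0.1 case offset mm from tcp 20.1 12.5
(447, 388) 0.105 case offset mm from tcp 27.2 8.7
(447, 388) 0.11 case offset mm from tcp 34.2 5.0
(447, 388) 0.115 case offset mm from tcp 41.3 1.3
[0.10518649 0.10815116 0.10956628 0.11187929 0.12580326] 74
```

The tips are about 24 mm below the TCP. I'll descend 33 mm, so they sit about 5 mm above the panel top, and then push most of the way along (-0.257, 0.966).

```bash
python3 -m crank '[0.47,0,0,-15,0,0.47,0,0,-28,0,0.47,0,0,-33,0,0.47,0,0,-33,0]'
python3 -m crank '[0.47,-2.6,9.7,0,0,0.47,-3.9,14.5,0,0,0.47,-5.1,19.3,0,0,0.47,-6.4,24.2,0,0,0.47,-7.7,29,0,0,0.47,-9,33.8,0,0,0.47,-10.3,38.6,0,0,0.47,-11.6,43.5,0,0,0.47,-12.9,48.3,0,0,0.47,-12.9,48.3,0,0]'
python3 - <<'E'
from h import *
st=manip.sense(); print(st['tcp_pos'],st['force'])
s=snap('scene'); a=s['img'][80:240,210:410,::-1]; cv2.imwrite('pics/s2.png',cv2.resize(a,None,fx=4,fy=4,interpolation=cv2.INTER_CUBIC)[:600])
E
```

```text
t: 3.0
tcp_pos: [0.4632, -0.0259, 0.0971]
tool_rot: [0.431, 0.561, -0.431, 0.56]
force: [0.4, 0.6, 0.1]
finger_gap: 0.471
t: 4.25
tcp_pos: [0.45, 0.023, 0.0972]
tool_rot: [0.431, 0.561, -0.431, 0.56]
force: [0.6, -1.0, 0.2]
finger_gap: 0.467
[0.4499765  0.0230026  0.09722868] [ 0.59841961 -1.00195296  0.22974553]
```

View pics/s2.png

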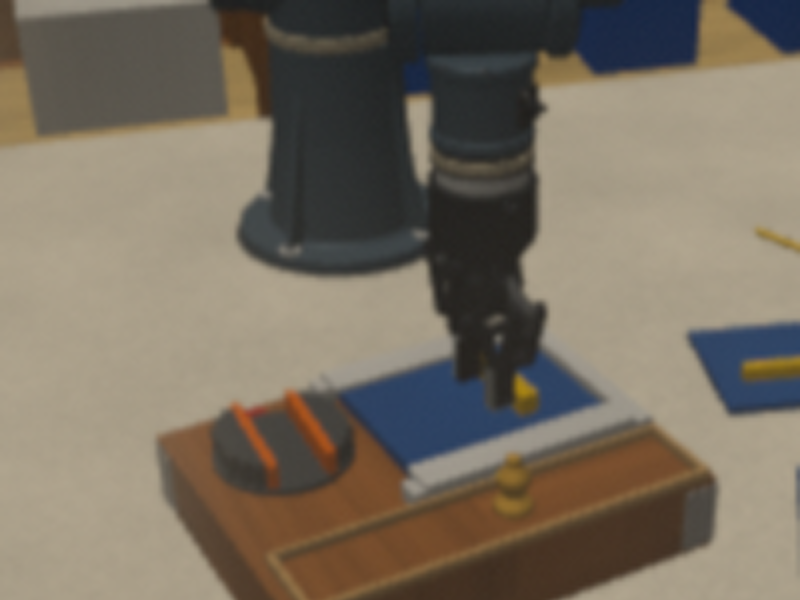

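The panel followed and its trailing edge is nearly level with the rail ends. I'll continue slowly until the stop shows in the force.

```bash
python3 -m crank '[0.47,-0.5,2,0,0,0.47,-0.8,3,0,0,0.47,-1,4,0,0,0.47,-1.3,5,0,0,0.47,-1.3,5,0,0]'
python3 -m crank '[0.47,-0.5,1,0,0,0.47,-0.5,2,0,0,0.47,-0.5,2,0,0]'
```

```text
t: 4.92
tcp_pos: [0.4486, 0.0276, 0.0972]
tool_rot: [0.431, 0.561, -0.431, 0.56]
force: [-0.1, -0.7, -0.1]
finger_gap: 0.474
t: 5.3
tcp_pos: [0.4487, 0.0282, 0.0973]
tool_rot: [0.43, 0.561, -0.431, 0.561]
force: [-1.8, -7.6, -1.6]
finger_gap: 0.472
```

```bash
python3 -m crank '[0.47,-0.3,1,0,0,0.47,-0.5,2,0,0,0.47,-0.5,2,0,0]'
```

```text
t: 5.68
tcp_pos: [0.4487, 0.0285, 0.0975]
tool_rot: [0.429, 0.56, -0.431, 0.563]
force: [-1.7, -17.9, -0.7]
finger_gap: 0.468
```

The force rose to 18 N with no further motion, so the panel is on the stop. I'll back off, lift and check.

```bash
python3 -m crank '[0.47,2.5,-9,0,0,0.47,6,-22,0,0,0.47,6,-22,30,0,0.47,6,-22,60,0,0.47,22,-82,60,0,0.47,38,-142,60,0,0.47,42,-160,60,0,0.47,42,-160,60,0]'
python3 - <<'E'
from h import *
st=manip.sense();print(st['q'])
s=snap('scene'); a=s['img'][80:240,210:410,::-1]; cv2.imwrite('pics/s3.png',cv2.resize(a,None,fx=4,fy=4,interpolation=cv2.INTER_CUBIC)[:600])
s=snap('top'); a=s['img'][160:280,255:395,::-1]; cv2.imwrite('pics/t3.png',cv2.resize(a,None,fx=5,fy=5,interpolation=cv2.INTER_CUBIC))
E
```

```text
t: 6.68
tcp_pos: [0.4899, -0.1295, 0.157]
tool_rot: [0.432, 0.56, -0.432, 0.56]
force: [0.9, 0.2, -0.4]
finger_gap: 0.473
[-4.79576590e-01  5.22573951e-01  1.82013724e+00  6.80035321e-04
  7.99727591e-01 -7.37380149e-01]
```

View pics/s3.png

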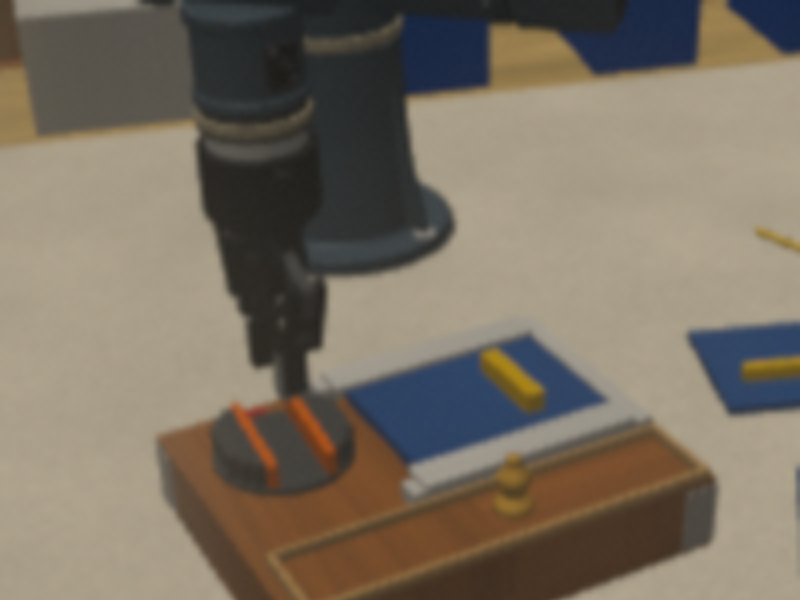

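View pics/t3.png

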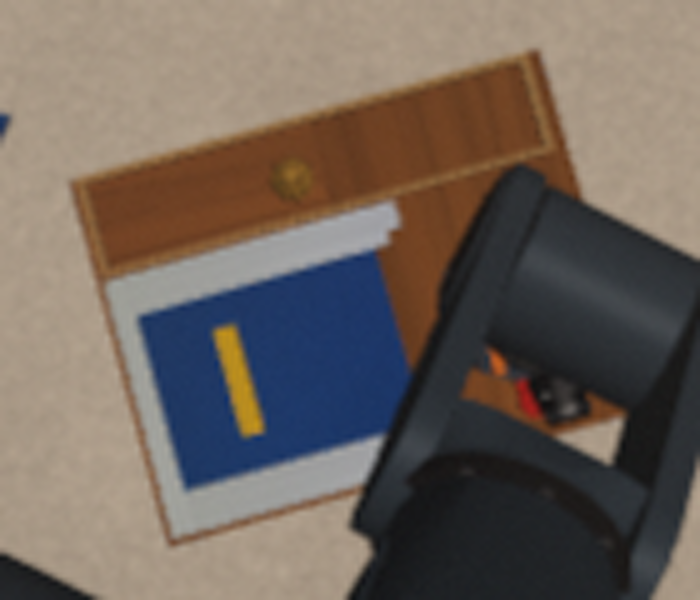

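The top view shows the panel's leading edge flush with the stop bar, at (140,315)–(187,488) in the zoom. Now I'll centre over the cam axis, align with the slot at 11.3°, and descend.

```bash
python3 -m crank '[0.47,1.2,-2.2,0,-0.06,0.47,1.2,-2.2,0,-0.06,0.47,1.2,-2.2,-20,-0.06,0.47,1.2,-2.2,-32,-0.06,0.47,1.2,-2.2,-32,-0.06]'
python3 - <<'E'
from h import *
st=manip.sense();M=R.from_quat(st['tool_rot']).as_matrix(); print(st['tcp_pos'],st['force'],'jaw',np.degrees(np.arctan2(M[1,1],M[0,1])))
s=snap('scene'); a=s['img'][130:220,230:340,::-1]; cv2.imwrite('pics/s4.png',cv2.resize(a,None,fx=6,fy=6,interpolation=cv2.INTER_CUBIC)[:600])
E
```

```text
t: 7.4
tcp_pos: [0.4904, -0.1298, 0.1244]
tool_rot: [0.447, 0.549, -0.447, 0.547]
force: [-0.2, -0.2, 0.6]
finger_gap: 0.468
[ 0.49036029 -0.12981252  0.1244174 ] [-0.1837505  -0.16230621  0.62309942] jaw 11.529360736654905
```

View pics/s4.png

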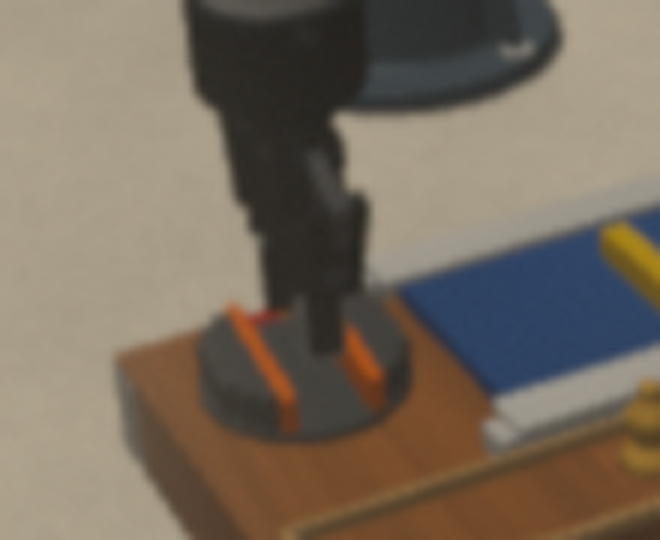

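The near tip is at (322,350), between the orange walls but about 2 mm towards the +y wall. I'll correct that and go down into the slot.

```bash
python3 -m crank '[0.47,0.7,-2,0,0,0.47,0.7,-2,-5,0,0.47,0.7,-2,-11,0,0.47,0.7,-2,-16,0,0.47,0.7,-2,-16,0]'
python3 - <<'E'
from h import *
st=manip.sense();M=R.from_quat(st['tool_rot']).as_matrix(); print(st['tcp_pos'],st['force'],'jaw',np.degrees(np.arctan2(M[1,1],M[0,1])))
s=snap('scene'); a=s['img'][130:220,230:340,::-1]; cv2.imwrite('pics/s5.png',cv2.resize(a,None,fx=6,fy=6,interpolation=cv2.INTER_CUBIC)[:600])
E
```

```text
t: 8.07
tcp_pos: [0.4916, -0.1327, 0.1087]
tool_rot: [0.448, 0.548, -0.448, 0.547]
force: [-0.0, 0.3, 0.1]
finger_gap: 0.476
[ 0.49157618 -0.13269417  0.10874152] [-0.01145214  0.28997299  0.10585737] jaw 11.453124695761327
```

View pics/s5.png

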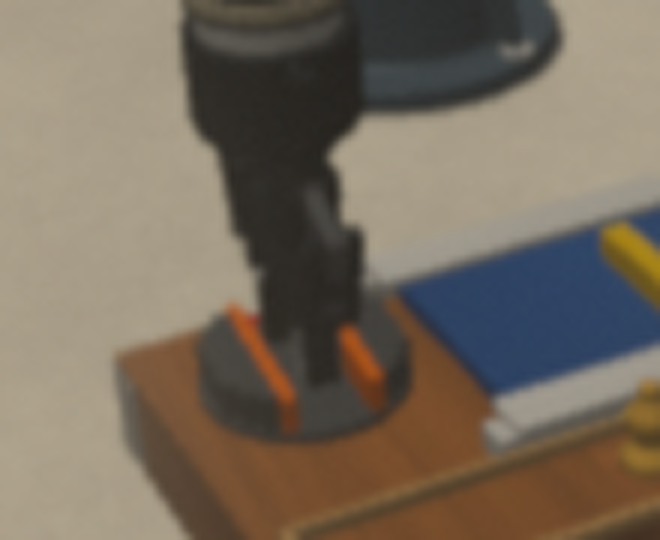

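The tips are down in the slot with no contact force. Now I'll turn clockwise (negative about z).

```bash
python3 -m crank '[0.47,0,0,0,-0.12,0.47,0,0,0,-0.25,0.47,0,0,0,-0.38,0.47,0,0,0,-0.51,0.47,0,0,0,-0.64,0.47,0,0,0,-0.77,0.47,0,0,0,-0.9,0.47,0,0,0,-0.9,0]'
python3 -m crank '[0.47,0,0,0,-0.12,0.47,0,0,0,-0.25,0.47,0,0,0,-0.38,0.47,0,0,0,-0.5,0.47,0,0,0,-0.5]'
python3 - <<'E'
from h import *
st=manip.sense();M=R.from_quat(st['tool_rot']).as_matrix(); print(st['tcp_pos'],st['force'],st['ft_torque'],'jaw',np.degrees(np.arctan2(M[1,1],M[0,1])))
s=snap('scene'); a=s['img'][130:220,230:340,::-1]; cv2.imwrite('pics/s6.png',cv2.resize(a,None,fx=6,fy=6,interpolation=cv2.INTER_CUBIC)[:600])
E
```

```text
t: 8.75
tcp_pos: [0.4921, -0.1324, 0.1094]
tool_rot: [0.569, 0.42, -0.569, 0.42]
force: [1.4, 3.5, -0.7]
finger_gap: 0.474
[ 0.49214553 -0.13242415  0.10939816] [ 1.36585471  3.49100041 -0.69204094] [ 0.43418016 -0.17789555  0.02164452] jaw -17.097968467150075validation failed for argument at $...
```

View pics/s6.png

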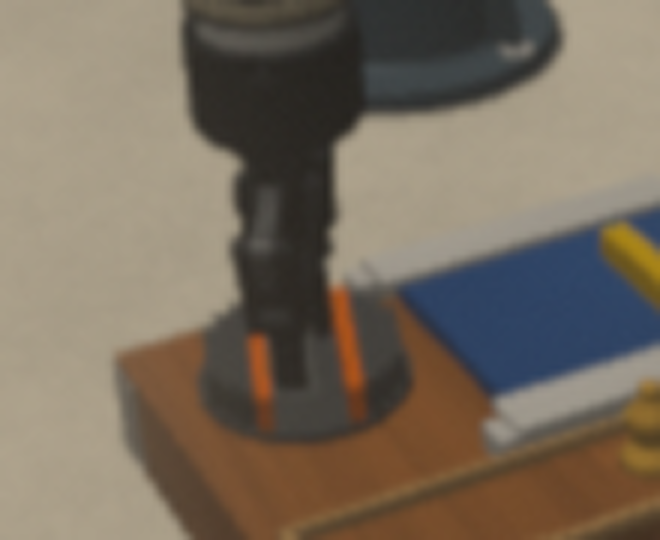

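My first command had one number too many and was refused; the second ran. The slot is turning with the fingers, with low forces. I'll continue.

```bash
python3 -m crank '[0.47,0,0,0,-0.12,0.47,0,0,0,-0.25,0.47,0,0,0,-0.38,0.47,0,0,0,-0.51,0.47,0,0,0,-0.64,0.47,0,0,0,-0.77,0.47,0,0,0,-0.9,0.47,0,0,0,-0.9]'
python3 - <<'E'
from h import *
st=manip.sense();M=R.from_quat(st['tool_rot']).as_matrix(); print(st['tcp_pos'],st['force'],st['ft_torque'],'jaw',np.degrees(np.arctan2(M[1,1],M[0,1])))
s=snap('scene'); a=s['img'][130:220,230:340,::-1]; cv2.imwrite('pics/s7.png',cv2.resize(a,None,fx=6,fy=6,interpolation=cv2.INTER_CUBIC)[:600])
E
```

```text
t: 9.8
tcp_pos: [0.4923, -0.1321, 0.1094]
tool_rot: [0.695, 0.131, -0.695, 0.13]
force: [2.7, 5.2, 0.5]
finger_gap: 0.475
[ 0.49230605 -0.13205756  0.1094028 ] [2.71762433 5.21075239 0.49168665] [ 0.79003365 -0.38954098  0.04270519] jaw -68.72075256293533
```

View pics/s7.png

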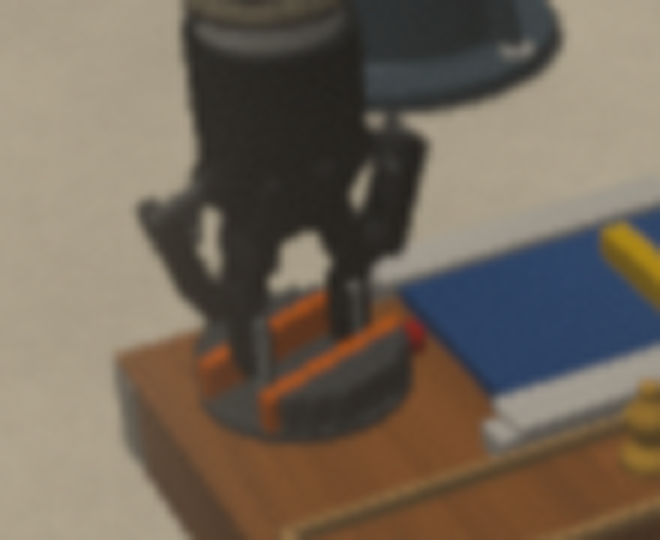

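The tongue, red at (415,335), is almost behind the panel edge. I'll continue to the hard stop in small steps.

```bash
python3 -m crank '[0.47,0,0,0,-0.1,0.47,0,0,0,-0.18,0.47,0,0,0,-0.24,0.47,0,0,0,-0.24]'
python3 - <<'E'
from h import *
st=manip.sense();M=R.from_quat(st['tool_rot']).as_matrix(); print(st['tcp_pos'],st['force'],st['ft_torque'],'jaw',np.degrees(np.arctan2(M[1,1],M[0,1])))
E
python3 -m crank '[0.47,0,0,0,-0.05,0.47,0,0,0,-0.1,0.47,0,0,0,-0.1]'
python3 - <<'E'
from h import *
st=manip.sense();M=R.from_quat(st['tool_rot']).as_matrix(); print(st['tcp_pos'],st['force'],st['ft_torque'],'jaw',np.degrees(np.arctan2(M[1,1],M[0,1])))
s=snap('scene'); a=s['img'][130:220,230:340,::-1]; cv2.imwrite('pics/s8.png',cv2.resize(a,None,fx=6,fy=6,interpolation=cv2.INTER_CUBIC)[:600])
E
```

```text
t: 10.35
tcp_pos: [0.4925, -0.1321, 0.1094]
tool_rot: [0.706, 0.047, -0.705, 0.046]
force: [3.0, 6.3, -0.0]
finger_gap: 0.467
[ 0.49253391 -0.13205454  0.10942934] [ 2.99754694  6.28558955 -0.0481218 ] [ 0.88872006 -0.49038237  0.06573602] jaw -82.46694798717172
t: 10.72
tcp_pos: [0.4927, -0.1323, 0.1095]
tool_rot: [0.708, 0.011, -0.706, 0.011]
force: [2.8, 3.9, -1.3]
finger_gap: 0.467
[ 0.49272285 -0.13234629  0.10946401] [ 2.83685428  3.89159368 -1.34558017] [ 0.72241392 -0.52725471  0.01924949] jaw -88.17428464715044
```

View pics/s8.png

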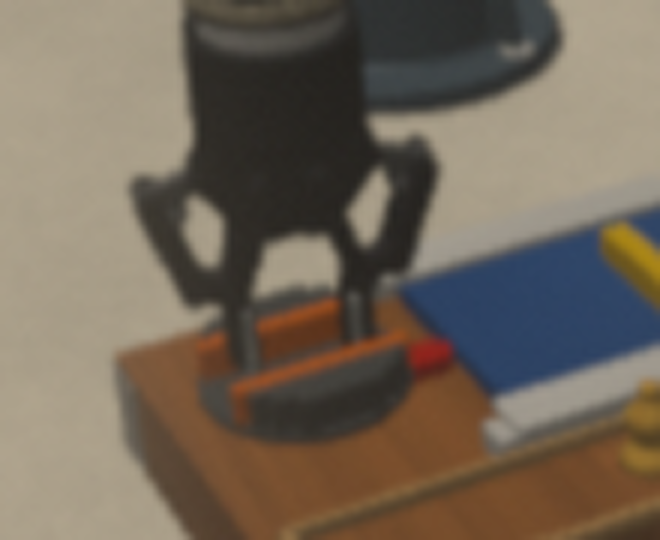

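```bash
python3 -m crank '[0.47,0,0,0,-0.06,0.47,0,0,0,-0.12,0.47,0,0,0,-0.12]'
python3 - <<'E'
from h import *
st=manip.sense();M=R.from_quat(st['tool_rot']).as_matrix(); print(st['tcp_pos'],st['force'],st['ft_torque'],'jaw',np.degrees(np.arctan2(M[1,1],M[0,1])))
s=snap('scene'); hsv=cv2.cvtColor(s['img'],cv2.COLOR_RGB2HSV)
k=cv2.inRange(hsv,(4,170,100),(14,255,255)); k[:165]=0;k[210:]=0;k[:,:255]=0;k[:,305:]=0
n,l,stt,ce=cv2.connectedComponentsWithStats(k)
for i in range(1,n):
    if stt[i,4]>15:
        p=np.argwhere(l==i)[:,::-1]; 
        # top edge: min row per column
        cols=np.unique(p[:,0]); q=np.array([(c,p[p[:,0]==c,1].min()) for c in cols])
        w=np.array([cast(s,u,v,.098)[:2] for u,v in q]); d=cv2.fitLine(w.astype(np.float32),cv2.DIST_HUBER,0,.001,.001).ravel()
        print(stt[i],'yaw',np.degrees(np.arctan2(d[1],d[0])))
a=s['img'][130:220,230:340,::-1]; cv2.imwrite('pics/s9.png',cv2.resize(a,None,fx=6,fy=6,interpolation=cv2.INTER_CUBIC)[:600])
E
```

```text
t: 11.15
tcp_pos: [0.4928, -0.1324, 0.1095]
tool_rot: [0.707, -0.025, -0.707, -0.022]
force: [5.6, 7.1, -0.3]
finger_gap: 0.469
[ 0.49281733 -0.13235423  0.10948979] [ 5.63734259  7.13040248 -0.25148422] [ 1.55719161 -1.05277235  4.15416242] jaw -93.79202877393793
[273 180  14   6  36] yaw -73.9266
[272 185  30   9  44] yaw -76.458
```

View pics/s9.png

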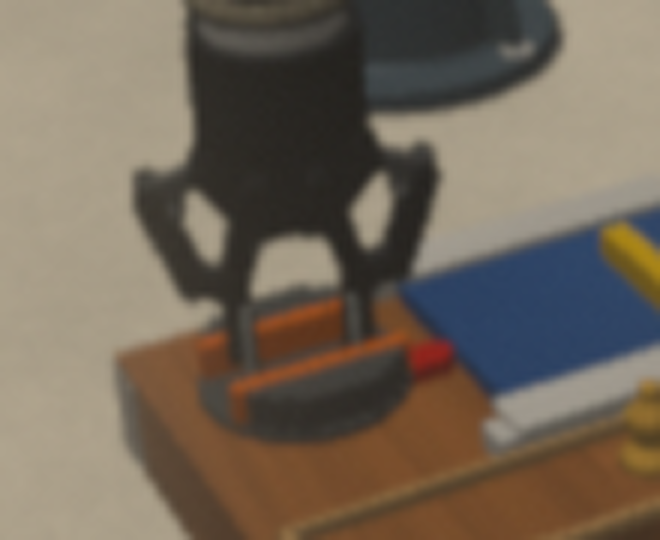

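The torque jumped to 4.2 N m and the slot yaw is about -75°, which is the expected locked angle of -75.1°, so the cam is on its hard stop. I'll turn back only within the slot's play and then lift out.

```bash
python3 -m crank '[0.47,0,0,0,0.12,0.47,0,0,0,0.24,0.47,0,0,0,0.27,0.47,0,0,0,0.27,0.47,0,0,10,0.27,0.47,0,0,30,0.27,0.47,0,0,80,0.27,0.47,0,0,130,0.27]'
python3 -m crank '[0.47,-20,-60,0,0,0.47,-45,-115,0,0,0.47,-70,-170,0,0,0.47,-90,-230,0,0,0.47,-110,-290,0,0,0.47,-110,-290,0,0,0.47,-110,-290,0,0]'
python3 - <<'E'
from h import *
s=snap('scene','sc10.png')
s=snap('top','top10.png'); a=s['img'][160:280,255:395,::-1]; cv2.imwrite('pics/t10.png',cv2.resize(a,None,fx=5,fy=5,interpolation=cv2.INTER_CUBIC))
E
```

```text
t: 12.2
tcp_pos: [0.4916, -0.1328, 0.241]
tool_rot: [-0.704, -0.064, 0.704, -0.064]
force: [1.4, -1.3, 0.3]
finger_gap: 0.468
t: 13.08
tcp_pos: [0.3814, -0.4224, 0.2394]
tool_rot: [-0.704, -0.064, 0.704, -0.063]
force: [-0.0, 0.2, -0.3]
finger_gap: 0.47
```

View pics/t10.png

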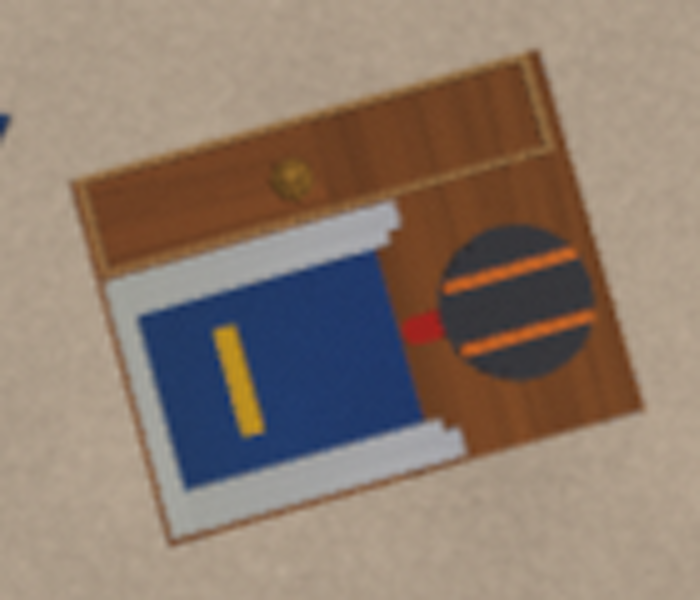

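View pics/sc10.png

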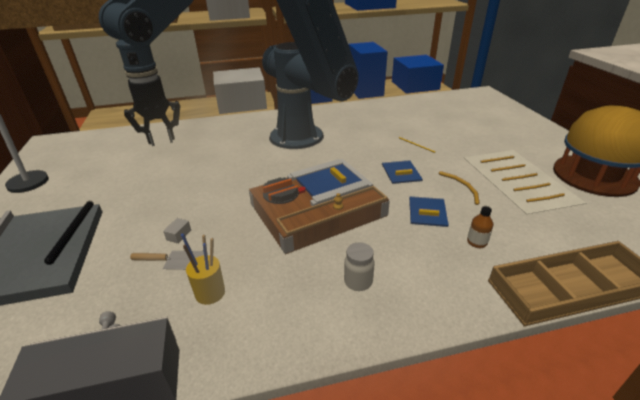

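The panel is flush at the stop and the tongue, at (423,328) in the zoom, sits against its trailing edge; the hand is clear and the other things look untouched. One last numeric check before signing off.

```bash
python3 - <<'E'
from h import *
import pickle
s0=pickle.load(open('top0.pkl','rb')); s=snap('top')
hsv=cv2.cvtColor(s['img'],cv2.COLOR_RGB2HSV); k=cv2.inRange(hsv,(4,150,110),(14,255,255)); k[:195]=0;k[245:]=0;k[:,:335]=0;k[:,385:]=0
n,l,st,ce=cv2.connectedComponentsWithStats(k); 
for i in range(1,n):
    if st[i,4]>25:
        w=np.array([cast(s,u,v,.098)[:2] for v,u in np.argwhere(l==i)],np.float32); d=cv2.fitLine(w,cv2.DIST_L2,0,.001,.001).ravel(); print('slot wall yaw',np.degrees(np.arctan2(d[1],d[0])),st[i,4])
hb=cv2.inRange(hsv,(20,120,110),(32,255,255)); hb[:205]=0;hb[260:]=0;hb[:,:295]=0;hb[:,:]=hb; hb[:,312:]=0
q=np.argwhere(hb)[:,::-1].mean(0); p=cast(s,*q,.086)[:2]; r=np.radians(14.9); print('rib travel mm',(p-[.4538,.0097])@[-np.sin(r),np.cos(r)]*1e3)
d=np.abs(s['img'].astype(int)-s0['img']).max(2).astype(np.uint8); k=(cv2.medianBlur(d,5)>35).astype(np.uint8)
n,l,st,ce=cv2.connectedComponentsWithStats(k); print([x.tolist() for x in st[1:] if x[4]>15])
f=manip.sense(); print(f['t'],f['force'],abs(f['qd']).max())
E
```

```text
slot wall yaw -56.066967 393
slot wall yaw -60.592724 138
slot wall yaw -86.736115 548
rib travel mm 37.336883222490535
[[331, 205, 42, 40, 752], [283, 221, 25, 36, 568], [309, 222, 10, 22, 113], [340, 239, 300, 161, 17994], [291, 302, 41, 9, 225], [246, 311, 50, 89, 2537], [322, 348, 5, 6, 17], [354, 362, 6, 10, 35], [307, 368, 24, 14, 235], [339, 377, 46, 23, 533], [400, 383, 38, 17, 284]]
13.225 [-0.84554359  0.11050517  0.03760221] 0.005702133302307565
```

The slot mask caught some wood; I'll redo it with a stricter threshold.

```bash
python3 - <<'E'
from h import *
s=snap('top')
hsv=cv2.cvtColor(s['img'],cv2.COLOR_RGB2HSV); k=cv2.inRange(hsv,(4,170,125),(14,255,255)); k[:195]=0;k[245:]=0;k[:,:335]=0;k[:,385:]=0
n,l,st,ce=cv2.connectedComponentsWithStats(k)
for i in range(1,n):
    if st[i,4]>25:
        w=np.array([cast(s,u,v,.098)[:2] for v,u in np.argwhere(l==i)],np.float32); d=cv2.fitLine(w,cv2.DIST_L2,0,.001,.001).ravel(); print('slot wall yaw',np.degrees(np.arctan2(d[1],d[0])),st[i])
z=lambda x,y:cast(s,x/5+254.6,y/5+159.6,.098)
for a,b in (((443,287),(577,253)),((463,352),(593,316))): d=z(*a)-z(*b); print('by eye',np.degrees(np.arctan2(d[1],d[0])))
E
```

```text
slot wall yaw -74.81834 [344 209  27  10  60]
slot wall yaw -75.57215 [347 222  28   9  66]
by eye 103.41023429734193
by eye 104.60023596562601
```

Slot yaw is -75.2° against an expected -75.1°, so the cam is locked. Rib travel is 37 mm against about 37 mm needed. Handing in.

```bash
python3 -c "
from station import workorder; print(workorder.sign_off())"
```

```text
the job is handed in; nothing more can be done
None
```

The case is closed and the job is handed in, at about 13 s of the 51 s allowed. I pushed the panel home by its yellow rib with two fingertips. I then set the same fingertips in the orange slot, turned the cam clockwise to its hard stop, and withdrew the hand.

**Last checks**
- **Panel:** the rib moved 37 mm, matching the 37 mm or so I measured beforehand. Contact force rose to 18 N with no further motion, and the top view shows the panel flush with the stop.
- **Cam:** torque rose to 4.2 N m at the stop. The slot stands at -75.2° against the -75.1° expected when locked, and the red tongue sits against the panel's trailing edge.
- **Surroundings:** before-and-after pictures differ only at the panel, the cam, and where the arm or its shadow was. The force reading was near zero at the end, with the hand well clear.

**Went wrong or disagreed**
- One turn command had a typing error and was refused before it moved anything.
- The first automatic check of the final slot angle picked up wood and gave nonsense. A stricter colour mask gave the figure above; picking the walls by eye gave -76°, about 1° off.

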